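Open the camera housing's gate and hold it wide

TASK

Open the gate of the blue camera housing so that its lens can be serviced: fully squeeze in the catch nearest the gate's hinge first, then the catch nearest the gate's post, and then swing the gate by its upright post past the click of its detent until it stands about square to the housing's front. The gate springs back, so keep holding it wide: finish with the gripper still on the gate. The parts are delicate, so handle the catches and the gate lightly, with a grip of no more than 15 N, and leave the loose things lying around alone.

Things in the scene. Friction and masses are not known exactly. Their poses are not given: they have to be found in the camera images.
- housing: Blue plastic camera housing fixed to the shelf: x -58 to +102 mm, y -115 to +105 mm, 85 mm high; its flat top is the deck. Origin on its underside, z up; the open front with the gate faces its -x. On the deck stand two catches, a 16 mm high detent block (24 x 22 mm, centred at x -10, y +90) and, at the back (x about +80), a loose hex key.
- hinge_catch (a joint): The catch nearest the gate's hinge, squeezed first: how far each of its two tabs has moved in, 0 (out, gate latched) to 0.008 m (fully in, 32 mm over the outsides). The tabs are linked and close on each other equally, against about 3 N of friction, and stay where they are squeezed.
- hinge_catch_mid (a point): Fixed point midway between the tabs of the catch nearest the hinge, 19 mm above the deck (half-way up); housing x +35, y +60 mm. The tabs are upright steel plates to either side along housing y, each 22 mm (x) by 8 mm (y), top 36 mm above the deck, 48 mm over their outsides when out. From the -y tab's foot a low bar (to 15 mm above the deck) runs forward to the gate.
- post_catch (a joint): The catch nearest the gate's post, squeezed second: how far each of its two tabs has moved in, 0 (out) to 0.008 m (fully in). It works like the other catch.
- post_catch_mid (a point): Fixed point midway between the tabs of the catch nearest the post, 19 mm above the deck; housing x -10, y -20 mm. Tabs and low bar as on the other catch.
- gate (a joint): Gate's angle: 0 closed (along housing y), growing as it swings out, clockwise from above, to its stop at 1.65; 1.57 is square to the front, wide is beyond 1.25. Latched until both catches are in. A spring pushes it shut (0.2 Nm closed, 0.4 Nm open) and a detent between 0.37 and 0.83 rad adds up to about 0.5 Nm. Let go, it falls back to the detent or shut.
- gate_post (a point): Middle of the free part of the round upright steel post by which the gate is held: 16 mm diameter, from 85 to 130 mm above the shelf, this point at 107.5 mm; 175 mm from the hinge axis, moving with the gate. The gate is a steel frame with smoked window, 190 mm long, 6 mm thick, top 83 mm above the shelf. A keeper 16 mm high stands on it 35 mm from the post.
- gate_hinge (a point): Point on the gate's upright hinge axis, 107.5 mm above the shelf; fixed at housing x -65, y +90 mm.

How it is judged (in metres and radians):
On the way, in this order (a step that is already met when the one before it is completed fails the run):
1. the catch nearest the hinge is fully in (value of joint hinge_catch above 0.0065 m), for 0.1 s.
2. the catch nearest the post is fully in (value of joint post_catch above 0.0065 m), for 0.1 s.
3. the gate is past its detent (value of joint gate above 0.85 rad), for 0.1 s.
At the end, for the whole second after the job is handed in: Through the last second the gate stands wider than 1.25 rad (72 degrees) and still, the fingers bear on it with more than 0.5 N, and both catches are still in by at least 6.5 of their 8 mm (value of joint gate above 1.25 rad and velocity of joint gate between -0.2 and 0.2 rad/s and value of joint each of hinge_catch, post_catch above 0.0065 m and contact force between the fingers and gate above 0.5 N); the arm keeps its last pose, push and grip.
It fails at once if the catch nearest the post is pressed before the one nearest the hinge (value of joint post_catch above 0.003 m and value of joint hinge_catch below 0.006 m).
It fails at once if the gate is forced open while a catch is still out (value of joint gate above 0.08 rad and value of joint any of hinge_catch, post_catch below 0.004 m).
It fails at once if a catch or the gate is gripped or pushed too hard (contact force between the fingers and hinge_catch above 25 N or contact force between the fingers and hinge_catch_mate above 25 N or contact force between the fingers and post_catch above 25 N or contact force between the fingers and post_catch_mate above 25 N or contact force between the fingers and gate above 45 N).
It fails at once if a loose thing is disturbed (distance of any of hex_key, guide_a, guide_b, lens_hood, push_button_base, screwdriver, screw_jar from where it was at the start of the episode above 0.025 m).
It also fails if it takes over 58 s, if anything falls off the work surface, if the arm or the gripper's body presses on something with over 40 N, if the wrist force passes 120 N, or if a joint passes its speed limit or range.

ROBOT

A 6-joint arm with a two-finger parallel gripper is mounted at the origin on the work surface. World frame = base frame: x ahead of the robot, y to its left, z up, the work surface at z = 0. Lengths are in m, angles in degrees, forces in N, time in s.
With the tool pointing down it reaches from about 0.3 to 0.75 m from the base axis. Payload 8.5 kg.
Tool frame: the origin (TCP) lies midway between the tips of the shut fingers; the grasp point (between the pads) lies env.tcp_to_grasp behind it (env.tcp_to_grasp is the distance from the TCP to the grasp point, in m); z points along the fingers, y is the line along which they close (so a half turn about z gives the same grasp; the last joint's range is limited). The gripper opens to 85 mm and grips with 20 to 120 N. Pads are 22 mm wide; open, the fingers measure 114 mm over their backs; the gripper's body (76 mm by 85 mm) begins 54 mm behind the grasp point. The pads swing forward as they close: fully open they stand 13 mm farther back than shut.
Start: joints at [-78.971, 21.807, 74.336, -0, 83.858, -12.336], TCP at [0.218, -0.505, 0.231] pointing down, gripper open.
Joint ranges: [-178.18, 178.18], [-50.72, 133.34], [12.68, 142.11], [-81.47, 261.47], [9.98, 163.14], [-165.26, 165.26]. Speed limits (degrees/s): [136.94, 136.94, 180, 180, 180, 180].

INTERFACE

Orientations are given as a 3x3 rotation matrix whose columns are the frame's x, y, z axes.
In Python, from rig import observe, optics, job, env gives the robot as it stands. The module is installed in compiled form; this text tells all that it offers.
- The arm moves only by the shell command python3 -m jog 'ROWS' [FORCE]. ROWS is JSON, a list of rows, each a list of 7 numbers: the turn, a rotation vector about the tool's x, y, z in rad, then the shift along the tool's x, y, z in m, then the opening in per cent of the stroke, from 0 (shut) to 100 (fully open). A call has 1 to 10 rows; each row shifts and turns the commanded pose from where the row before left it, along the tool's axes as they then stand; what a row does not reach is not made up. A row lasts 1/8 s, in which the tool goes at most 62.5 mm and 10.7 degrees, less where a joint would pass 70% of its speed; a pose out of reach is approached as far as the arm can. A call is refused whole if a number of a shift passes 0.0625 or a number of a turn 0.188, either way. A call with a gripper value outside its range is refused whole. The fingers move at their own pace and stop on an object; FORCE is the grip in N (left out, the last holds). Time passes only in rows, so rows that do not move let the fingers close. It gives the time, the measured TCP pose, the force, the opening and the grip force at its end, in the units of the state.
- observe(): the state, without advancing time (a new reading comes with each control period).
- optics.get_image(name): name is "scene" or "top" or "wrist"; returns a dict with "pixels" (400x640x3 uint8, red, green, blue), "mtx" (3x3 intrinsics, pixels), "rvec" (rotation vector, rad) and "tvec" (3), from world to camera coordinates, as OpenCV has them. Camera axes: x right, y down, z forward; pixel columns grow to the right and rows downward; lengths in m; the calibration is good to about 2 mm. A picture is of the moment at which its call begins. There is no depth.
- job.close_job(): hands the job in; it is judged then, once.
The state is a dict: "time_s": time; "q": joint angles; "qvel": joint speeds; "joint_efforts": joint torques, N m; "position": TCP position; "tool_rot": TCP orientation; "ft_force": force on the tool from outside, world axes, zero at the start; "wrist_torque": the same for the moment, N m; "grip_width": finger opening in m; "gripper_force": force on a finger pad.
Only numpy, scipy, OpenCV 4.12 (cv2) and the standard library are available. Lean on these libraries where they do the work, as an engineer would, in place of code of your own. Each camera call takes 0.05 s, during which the arm holds its last target. There are 200 camera calls.

## Working session

There is one attempt and no reset: what is moved stays moved. The work goes in short steps, Python scripts to look and compute and a shell command to move; the robot and the scene stay as the last step left them, time stands still between calls to the robot, and variables do not carry over. Pictures are saved under pics/ and viewed, at most 10 in all, crops included, and the job is handed in when it is done.

```bash
mkdir -p pics; ls; python3 - <<'E'
from rig import observe, optics, job, env
import cv2,numpy as np
s=observe();print(s, env.tcp_to_grasp)
for n in("scene","top"):
    d=optics.get_image(n);cv2.imwrite(f"pics/{n}0.png",d["pixels"][:,:,::-1])
    R=cv2.Rodrigues(d["rvec"])[0];print(n,-R.T@d["tvec"].ravel(),R[2],d["mtx"][0,0])
E
```

```text
pics
{'time_s': 0.0, 'q': array([-7.89720563e+01,  2.18418360e+01,  7.43841071e+01, -1.91069581e-03,
        8.38556695e+01, -1.23370045e+01]), 'qvel': array([ 0.04581327, -0.04701737,  0.10470365,  0.00566711,  0.0158034 ,
        0.0705305 ]), 'joint_efforts': array([ 1.12267942e-03, -4.48465025e+01, -2.31277120e+01, -1.25190668e-04,
        4.78859787e-03, -2.10897190e-05]), 'position': array([ 0.21804713, -0.50462835,  0.23070764]), 'tool_rot': array([[ 9.17996033e-01,  3.96589447e-01, -3.05015780e-04],
       [ 3.96589471e-01, -9.17995019e-01,  1.39176209e-03],
       [ 2.71955190e-04, -1.39859812e-03, -9.99998985e-01]]), 'ft_force': array([ 0.22050608,  0.57828132, -0.32074207]), 'wrist_torque': array([ 0.00921651,  0.03646707, -0.0161389 ]), 'gripper_force': 0.0, 'grip_width': 0.08527940940929851} 0.0187
scene [0.98646189 0.26066024 0.53092907] [-0.63960283 -0.438552   -0.63133221] 503.9849130222787
top [ 0.48042684 -0.02697533  0.73362462] [ 0.14046123 -0.01296816 -0.99000125] 446.35834853466633
```

View pics/scene0.png

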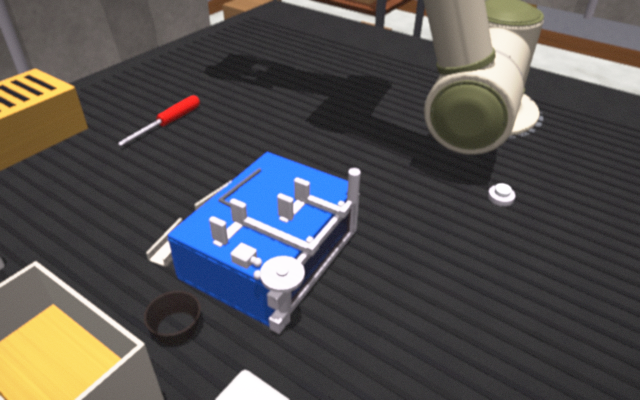

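View pics/top0.png

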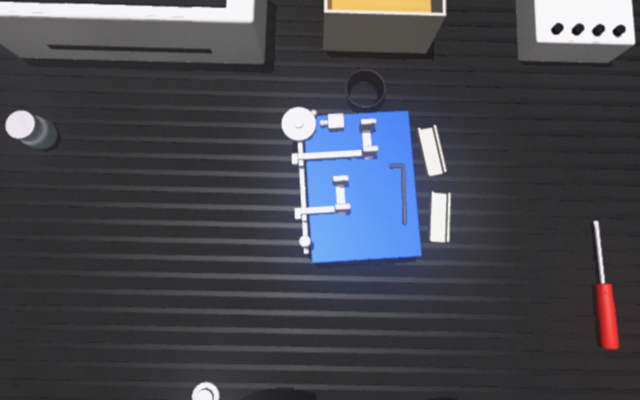

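The scene view shows the blue housing around (260,230) with the gate post at (354,200) and the hinge disc at (283,272). In the top view the deck spans (303..420, 112..262), with the hinge disc at (298,124) and the post at (305,242). The hinge catch tabs are at (368,125) and (369,153), and the post catch tabs at (341,180) and (342,208).

```bash
cat > h.py <<'E'
from rig import observe, optics, job, env
import cv2,numpy as np
def cast(d,uv,z):
    R=cv2.Rodrigues(d["rvec"])[0];c=-R.T@d["tvec"].ravel()
    p=cv2.undistortPoints(np.float64(uv).reshape(-1,1,2),d["mtx"],None)[:,0]
    r=np.c_[p,np.ones(len(p))]@R
    return c+r*((z-c[2])/r[:,2:])
def proj(d,X): return cv2.projectPoints(np.float64(X),d["rvec"],d["tvec"],d["mtx"],None)[0][:,0]
def hpose(): return np.load("hp.npy")  # x,y,yaw
def h2w(p):
    x,y,a=hpose();c,s=np.cos(a),np.sin(a);p=np.atleast_2d(p).astype(float)
    return np.c_[x+c*p[:,0]-s*p[:,1],y+s*p[:,0]+c*p[:,1],p[:,2]]
E
python3 - <<'E'
from h import *
for n in("top","scene"):
    d=optics.get_image(n);hsv=cv2.cvtColor(d["pixels"],cv2.COLOR_RGB2HSV)
    m=cv2.inRange(hsv,(100,150,120 if n=="top" else 170),(130,255,255))
    m=cv2.morphologyEx(m,cv2.MORPH_CLOSE,np.ones((9,9)))
    k=max(cv2.findContours(m,0,2)[0],key=cv2.contourArea)
    h=cv2.convexHull(k);a=cv2.approxPolyDP(h,5,True)[:,0]
    W=cast(d,a,.085);print(n,a.tolist());print(W.round(4).tolist())
    print("edges",np.linalg.norm(W-np.roll(W,-1,0),axis=1).round(4))
    if n=="top":
        r=cv2.minAreaRect((cast(d,h,.085)[:,:2]*1000).astype(np.float32));print(r)
E
```

```text
top [[408, 111], [421, 255], [313, 263], [305, 141], [316, 117]]
[[0.7143, -0.1621, 0.085], [0.4977, -0.1794, 0.085], [0.4832, -0.0232, 0.085], [0.6638, -0.0073, 0.085], [0.7014, -0.0229, 0.085]]
edges [0.2172 0.1568 0.1812 0.0408 0.1398]
((599.5599365234375, -91.65650177001953), (221.66494750976562, 160.391357421875), 4.630035400390625)
scene [[347, 181], [346, 198], [298, 253], [254, 281], [168, 239], [266, 152]]
[[0.4859, -0.0364, 0.085], [0.5193, -0.0165, 0.085], [0.6434, -0.0062, 0.085], [0.709, -0.0201, 0.085], [0.7201, -0.1528, 0.085], [0.4986, -0.1786, 0.085]]
edges [0.039  0.1244 0.0671 0.1332 0.223  0.1427]
```

```bash
python3 - <<'E'
from h import *
a=np.deg2rad(4.63-90);c,s=np.cos(a),np.sin(a)
o=np.array([.59956,-.09166])-np.array([c*.022+s*.005,s*.022-c*.005])
np.save("hp.npy",[*o,a])
P={"hc":(.035,.060,.121),"hc+":(.035,.080,.121),"hc-":(.035,.040,.121),"pc+":(-.01,0,.121),"pc-":(-.01,-.04,.121),"pc":(-.01,-.02,.121),"post":(-.065,-.085,.130),"hinge":(-.065,.09,.1075),"open":(-.24,.09,.13)}
d=optics.get_image("top");g=optics.get_image("scene")
for k,p in P.items():
    w=h2w(p);print(k,w.round(4)[0],proj(d,w).round(1)[0],proj(g,w).round(1)[0])
im=d["pixels"][90:280,270:440];cv2.imwrite("pics/crop.png",cv2.resize(im,None,fx=3.1,fy=3.1,interpolation=2)[:,:,::-1])
for p in h2w([(.035,.055,.121)]):pass
s_=observe();t=h2w((.035,.06,.2))[0]-s_["position"];print("shift in tool axes now",(s_["tool_rot"].T@t).round(4))
E
```

```text
hc [ 0.6654 -0.0994  0.121 ] [369.4 134.4] [226.7 210.8]
hc+ [ 0.6853 -0.0978  0.121 ] [368.3 120.8] [216.2 220.1]
hc- [ 0.6455 -0.101   0.121 ] [370.4 148.1] [236.7 202. ]
pc+ [ 0.602  -0.0594  0.121 ] [340.6 177.7] [284.1 196.8]
pc- [ 0.5621 -0.0626  0.121 ] [342.5 206. ] [300.8 180.6]
pc [ 0.582 -0.061  0.121] [341.5 191.8] [292.6 188.5]
post [ 0.5128 -0.0114  0.13  ] [304.5 240.6] [353.4 171. ]
hinge [0.6872 0.0027 0.1075] [298.2 120.9] [280.7 264.9]
open [0.6731 0.1772 0.13  ] [172.  122.6] [429.3 318.4]
shift in tool axes now [ 0.5714 -0.1948  0.0313]
```

View pics/crop.png

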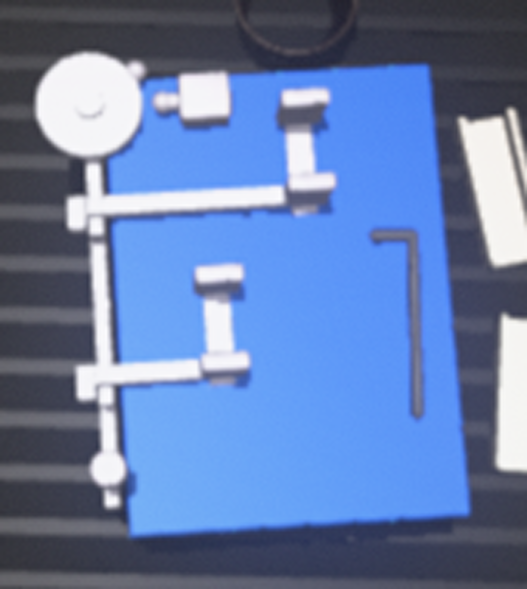

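The predicted tab, post and hinge pixels match the picture within 1 px: tabs at (368,121) and (341,178), post at (305,241). I'll turn the tool first, then travel above the hinge catch.

```bash
python3 -m jog '[[0,0,-0.1776,0,0,0,100],[0,0,-0.1776,0,0,0,100],[0,0,-0.1776,0,0,0,100],[0,0,-0.1776,0,0,0,100],[0,0,-0.1776,0,0,0,100],[0,0,-0.1776,0,0,0,100],[0,0,-0.1776,0,0,0,100]]' 15; python3 -m jog '[[0,0,0,0.0368,0.0479,0.002,100],[0,0,0,0.0368,0.0479,0.002,100],[0,0,0,0.0368,0.0479,0.002,100],[0,0,0,0.0368,0.0479,0.002,100],[0,0,0,0.0368,0.0479,0.002,100],[0,0,0,0.0368,0.0479,0.002,100],[0,0,0,0.0368,0.0479,0.002,100],[0,0,0,0.0368,0.0479,0.002,100],[0,0,0,0.0368,0.0479,0.002,100],[0,0,0,0.0368,0.0479,0.002,100]]'
cat > e.py <<'E'
from h import *
import sys
# error to housing point x,y at TCP height z, and tool yaw yawdeg, in tool axes
x,y,z,yaw=map(float,sys.argv[1:5]);s=observe();R=s["tool_rot"]
t=h2w((x,y,z))[0]-s["position"]
print("t",s["time_s"],"shift",(R.T@t).round(4),"yaw now",np.degrees(np.arctan2(R[1,1],R[0,1])).round(2),"want",yaw,"tilt",R[:,2].round(4),"w",s["grip_width"].round(4),"gf",s["gripper_force"],"F",s["ft_force"].round(1),"q6",s["q"][5].round(1))
E
python3 e.py .035 .06 .2 4.63
```

```text
time_s: 1.18
position: [0.2181, -0.5048, 0.2313]
tool_rot: [[-0.086, 0.996, -0.0], [0.996, 0.086, 0.0], [0.0, -0.0, -1.0]]
ft_force: [-0.5, 0.4, 0.4]
grip_width: 0.085
gripper_force: 0.0
time_s: 2.42
position: [0.6674, -0.0981, 0.2112]
tool_rot: [[-0.08, 0.997, 0.0], [0.997, 0.08, -0.0], [-0.0, -0.0, -1.0]]
ft_force: [0.0, -0.5, -0.1]
grip_width: 0.0853
gripper_force: 0.0Traceback (most recent call last):
  File "e.py", line 6, in <module>
    print("t",s["time_s"],"shift",(R.T@t).round(4),"yaw now",np.degrees(np.arctan2(R[1,1],R[0,1])).round(2),"want",yaw,"tilt",R[:,2].round(4),"w",s["grip_width"].round(4),"gf",s["gripper_force"],"F",s["ft_force"].round(1),"q6",s["q"][5].round(1))
                                                                                                                                                  ^^^^^^^^^^^^^^^^^^^^^
AttributeError: 'float' object has no attribute 'round'
```

```bash
sed -i 's/s\["grip_width"\].round(4)/round(float(s["grip_width"]),4)/' e.py; python3 -m jog '[[0,0,0,-0.001,-0.002,0.025,100],[0,0,0,0,0,0.025,100],[0,0,0,0,0,0.025,100],[0,0,0,0,0,0.025,100],[0,0,0,0,0,0.011,100],[0,0,0,0,0,0,70],[0,0,0,0,0,0,70],[0,0,0,0,0,0,70]]'; python3 e.py .035 .06 .1 4.63
python3 - <<'E'
from h import *
d=optics.get_image("wrist")
cv2.imwrite("pics/w1.png",d["pixels"][:,:,::-1])
E
```

```text
time_s: 3.42
position: [0.6645, -0.101, 0.1013]
tool_rot: [[-0.08, 0.997, 0.002], [0.997, 0.08, -0.001], [-0.001, 0.002, -1.0]]
ft_force: [0.1, -0.6, -0.2]
grip_width: 0.06
gripper_force: 0.0
t 3.425 shift [0.0015 0.001  0.0013] yaw now 4.59 want 4.63 tilt [ 1.6e-03 -5.0e-04 -1.0e+00] w 0.06 gf 0.0 F [ 0.1 -0.6 -0.2] q6 -23.3
```

View pics/w1.png

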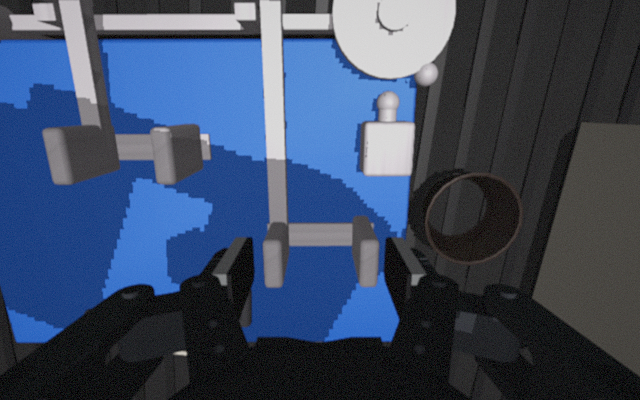

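The wrist view shows the tabs at (275,255) and (365,252), centred between the pads at (253..387), with a clear gap of about 11 px on each side. I'll close slowly by opening value.

```bash
python3 -m jog '[[0,0,0,0.001,0,0.002,60],[0,0,0,0,0,0,55],[0,0,0,0,0,0,52],[0,0,0,0,0,0,49],[0,0,0,0,0,0,47],[0,0,0,0,0,0,45],[0,0,0,0,0,0,43],[0,0,0,0,0,0,43]]'; python3 e.py .035 .06 .1 4.63
```

```text
time_s: 4.47
position: [0.6641, -0.1, 0.0983]
tool_rot: [[-0.08, 0.997, 0.0], [0.997, 0.08, -0.0], [-0.0, 0.0, -1.0]]
ft_force: [1.2, 0.1, 2.1]
grip_width: 0.0367
gripper_force: 1.5
t 4.475 shift [ 0.0005  0.0013 -0.0017] yaw now 4.59 want 4.63 tilt [ 0.e+00 -1.e-04 -1.e+00] w 0.0367 gf 1.502281241118908 F [1.2 0.1 2.1] q6 -23.2
```

```bash
python3 -m jog '[[0,0,0,0,0.001,0,42],[0,0,0,0,0,0,41],[0,0,0,0,0,0,40],[0,0,0,0,0,0,39],[0,0,0,0,0,0,39],[0,0,0,0,0,0,38.5],[0,0,0,0,0,0,38.5]]'; python3 e.py .035 .06 .1 4.63
```

```text
time_s: 5.35
position: [0.6651, -0.0997, 0.0982]
tool_rot: [[-0.08, 0.997, -0.0], [0.997, 0.08, 0.0], [0.0, -0.0, -1.0]]
ft_force: [2.9, 0.5, -1.8]
grip_width: 0.033
gripper_force: 1.4
t 5.35 shift [ 0.0003  0.0004 -0.0018] yaw now 4.6 want 4.63 tilt [-3.e-04  1.e-04 -1.e+00] w 0.033 gf 1.4263511449098587 F [ 2.9  0.5 -1.8] q6 -23.2
```

```bash
python3 -m jog '[[0,0,0,0,0,0,70],[0,0,0,0,0,0,70],[0,0,0,0,0,0,70],[0,0,0,0,0,-0.03,70],[0,0,0,0,0,-0.03,70],[0,0,0,0.0225,-0.04,0,70],[0,0,0,0.0225,-0.04,0,70],[0,0,0,0,0,0,70]]'; python3 e.py -.01 -.02 .099 4.63
python3 - <<'E'
from h import *
d=optics.get_image("wrist")
cv2.imwrite("pics/w2.png",d["pixels"][:,:,::-1])
E
```

```text
time_s: 6.35
position: [0.5794, -0.06, 0.1588]
tool_rot: [[-0.081, 0.997, -0.002], [0.997, 0.081, 0.001], [0.001, -0.002, -1.0]]
ft_force: [0.1, 0.4, -0.0]
grip_width: 0.06
gripper_force: 0.0
t 6.35 shift [-0.0013  0.0027  0.0598] yaw now 4.65 want 4.63 tilt [-1.7e-03  5.0e-04 -1.0e+00] w 0.06 gf 0.0 F [ 0.1  0.4 -0. ] q6 -22.2
```

View pics/w2.png

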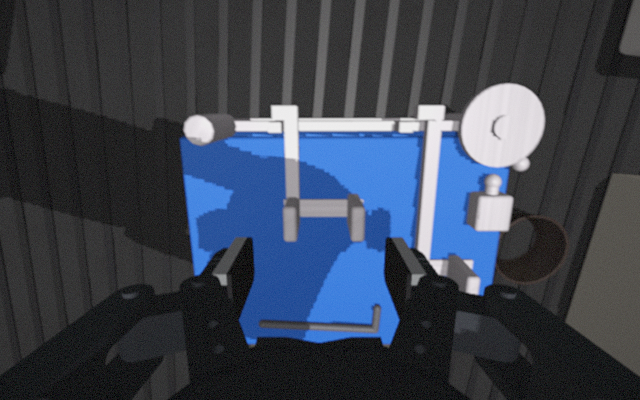

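The wrist view shows the post catch tabs at (291,220) and (356,218), midway at column 324 against a gripper middle of 320. The hinge catch is in, at (465,275). I'll descend with a small +y correction.

```bash
python3 -m jog '[[0,0,0,0,0.001,0.02,70],[0,0,0,0,0,0.02,70],[0,0,0,0,0,0.02,70],[0,0,0,0,0,0,70],[0,0,0,0,0,0,70]]'; python3 e.py -.01 -.02 .099 4.63
```

```text
time_s: 7.02
position: [0.5837, -0.0617, 0.099]
tool_rot: [[-0.08, 0.997, 0.001], [0.997, 0.08, -0.0], [-0.001, 0.001, -1.0]]
ft_force: [0.1, 0.4, 0.4]
grip_width: 0.06
gripper_force: 0.0
t 7.025 shift [ 0.0008 -0.0016  0.    ] yaw now 4.58 want 4.63 tilt [ 1.4e-03 -5.0e-04 -1.0e+00] w 0.06 gf 0.0 F [0.1 0.4 0.4] q6 -22.2
```

```bash
python3 -m jog '[[0,0,0,0.001,-0.0015,0,60],[0,0,0,0,0,0,55],[0,0,0,0,0,0,52],[0,0,0,0,0,0,49],[0,0,0,0,0,0,47],[0,0,0,0,0,0,45],[0,0,0,0,0,0,43],[0,0,0,0,0,0,43]]'; python3 e.py -.01 -.02 .099 4.63
```

```text
time_s: 8.02
position: [0.5812, -0.0604, 0.0983]
tool_rot: [[-0.08, 0.997, 0.0], [0.997, 0.08, -0.0], [-0.0, 0.0, -1.0]]
ft_force: [3.1, -0.6, 1.8]
grip_width: 0.037
gripper_force: 1.5
t 8.025 shift [-0.0006  0.0008 -0.0007] yaw now 4.59 want 4.63 tilt [ 1.e-04 -0.e+00 -1.e+00] w 0.037 gf 1.5055297315120697 F [ 3.1 -0.6  1.8] q6 -22.1
```

```bash
python3 -m jog '[[0,0,0,0,0.0007,0,42],[0,0,0,0,0,0,41],[0,0,0,0,0,0,40],[0,0,0,0,0,0,39],[0,0,0,0,0,0,39],[0,0,0,0,0,0,38.5],[0,0,0,0,0,0,38.5]]'; python3 e.py -.01 -.02 .099 4.63
```

```text
time_s: 8.9
position: [0.5816, -0.0602, 0.0982]
tool_rot: [[-0.08, 0.997, -0.001], [0.997, 0.08, 0.0], [0.0, -0.001, -1.0]]
ft_force: [-0.3, 0.3, 0.4]
grip_width: 0.0326
gripper_force: 1.4
t 8.9 shift [-0.0008  0.0003 -0.0008] yaw now 4.6 want 4.63 tilt [-6.e-04  2.e-04 -1.e+00] w 0.0326 gf 1.4292911812663078 F [-0.3  0.3  0.4] q6 -22.1
```

```bash
python3 -m jog '[[0,0,0,0,0,0,60],[0,0,0,0,0,0,70],[0,0,0,0,0,0,70],[0,0,0,0,0,-0.04,70],[0,0,0,0,0,-0.04,70],[0,0,0,0,0,0,50]]'; python3 -m jog '[[0,0,-0.1745,0,0,0,50],[0,0,-0.1745,0,0,0,50],[0,0,-0.1745,0,0,0,50],[0,0,-0.1745,0,0,0,50],[0,0,-0.1745,0,0,0,50],[0,0,-0.1745,0,0,0,50],[0,0,-0.1745,0,0,0,50],[0,0,-0.1745,0,0,0,50],[0,0,-0.1745,0,0,0,50]]'; python3 -m jog '[[0,0,0,0.033,0.028,0,50],[0,0,0,0.032,0.027,0,50],[0,0,0,0,0,0,50],[0,0,0,0,0,0,50]]';  python3 e.py -.065 -.085 .104 94.63
python3 - <<'E'
from h import *
d=optics.get_image("wrist");print(proj(d,h2w([(-.065,-.085,.13),(-.065,-.085,.1075)])))
cv2.imwrite("pics/w3.png",d["pixels"][:,:,::-1])
E
```

```text
time_s: 9.65
position: [0.583, -0.0606, 0.1814]
tool_rot: [[-0.08, 0.997, 0.006], [0.997, 0.08, -0.002], [-0.002, 0.006, -1.0]]
ft_force: [-0.2, -0.7, -0.3]
grip_width: 0.0437
gripper_force: 0.0
time_s: 10.78
position: [0.5815, -0.0602, 0.1772]
tool_rot: [[-0.996, -0.086, -0.002], [-0.086, 0.996, 0.001], [0.002, 0.001, -1.0]]
ft_force: [-0.2, 0.2, 0.1]
grip_width: 0.0425
gripper_force: 0.0
time_s: 11.28
position: [0.5131, -0.011, 0.178]
tool_rot: [[-0.997, -0.08, 0.0], [-0.08, 0.997, -0.0], [-0.0, -0.0, -1.0]]
ft_force: [-0.5, -0.4, 0.6]
grip_width: 0.0427
gripper_force: 0.0
t 11.275 shift [ 0.0004 -0.0004  0.074 ] yaw now 94.58 want 94.63 tilt [ 0.e+00 -1.e-04 -1.e+00] w 0.0427 gf 0.0 F [-0.5 -0.4  0.6] q6 -109.0
[[318.89398074 216.86651795]
 [318.91402865 206.33218913]]
```

View pics/w3.png

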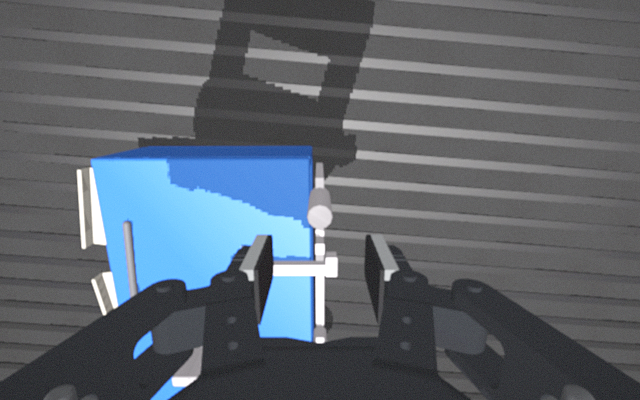

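The wrist view shows the post top at (319,215), where predicted, and midway between the pads at (265..375). I'll descend and close to a loose cage.

```bash
python3 -m jog '[[0,0,0,0,0,0.025,50],[0,0,0,0,0,0.025,50],[0,0,0,0,0,0.024,50],[0,0,0,0,0,0,50],[0,0,0,0,0,0,40],[0,0,0,0,0,0,32],[0,0,0,0,0,0,26],[0,0,0,0,0,0,23],[0,0,0,0,0,0,21],[0,0,0,0,0,0,21]]'; python3 e.py -.065 -.085 .104 94.63
```

```text
time_s: 12.58
position: [0.5127, -0.0107, 0.1044]
tool_rot: [[-0.997, -0.08, 0.0], [-0.08, 0.997, -0.0], [-0.0, -0.0, -1.0]]
ft_force: [0.5, 0.6, -0.4]
grip_width: 0.018
gripper_force: 0.0
t 12.575 shift [-0.     -0.0007  0.0004] yaw now 94.58 want 94.63 tilt [ 1.e-04 -0.e+00 -1.e+00] w 0.018 gf 0.0 F [ 0.5  0.6 -0.4] q6 -109.0
```

```bash
cat > g.py <<'E'
from h import *
s=observe();p=s["position"][:2];hg=h2w((-.065,.09,0))[0,:2];v=p-hg;R=s["tool_rot"]
c=h2w((-.065,-.085,0))[0,:2]-hg
ang=lambda u:np.arctan2(u[1],u[0])
w=lambda a:(a+np.pi)%(2*np.pi)-np.pi
print("t",s["time_s"],"r",np.linalg.norm(v).round(4),"gate~",round(w(ang(c)-ang(v)),3),"tool turned",round(w(np.deg2rad(94.63)-ang(R[:2,1])),3),"F tool",(R.T@s["ft_force"]).round(1),"gf",round(float(s["gripper_force"]),1),"w",round(float(s["grip_width"]),4),"z",p.size and s["position"][2].round(4))
E
python3 -m jog '[[0,0,0.05,-0.0002,0.0087,0,21],[0,0,0.05,-0.0002,0.0087,0,21],[0,0,0.05,-0.0002,0.0087,0,21],[0,0,0.05,-0.0002,0.0087,0,21],[0,0,0.05,-0.0002,0.0087,0,21],[0,0,0,0,0,0,21]]'; python3 g.py
```

```text
time_s: 13.32
position: [0.5145, 0.0329, 0.1043]
tool_rot: [[-0.986, 0.168, -0.0], [0.168, 0.986, -0.0], [0.0, -0.0, -1.0]]
ft_force: [-0.1, -2.2, -0.4]
grip_width: 0.018
gripper_force: 0.7
t 13.325 r 0.1753 gate~ 0.254 tool turned 0.25 F tool [-0.2 -2.1  0.4] gf 0.7 w 0.018 z 0.1043
```

```bash
python3 -m jog '[[0,0,0.06,-0.0003,0.0105,0,21],[0,0,0.06,-0.0003,0.0105,0,21],[0,0,0.06,-0.0003,0.0105,0,21],[0,0,0.06,-0.0003,0.0105,0,21],[0,0,0.06,-0.0003,0.0105,0,21],[0,0,0.06,-0.0003,0.0105,0,21],[0,0,0.06,-0.0003,0.0105,0,21],[0,0,0.06,-0.0003,0.0105,0,21],[0,0,0.06,-0.0003,0.0105,0,21],[0,0,0.06,-0.0003,0.0105,0,21]]'; python3 g.py
```

```text
time_s: 14.58
position: [0.5613, 0.1247, 0.1043]
tool_rot: [[-0.717, 0.697, -0.001], [0.697, 0.717, -0.001], [0.0, -0.001, -1.0]]
ft_force: [0.6, -2.1, 1.0]
grip_width: 0.018
gripper_force: 1.0
t 14.575 r 0.1753 gate~ 0.85 tool turned 0.852 F tool [-1.9 -1.1 -1. ] gf 1.0 w 0.018 z 0.1043
```

```bash
python3 -m jog '[[0,0,0.065,-0.0004,0.0114,0,21],[0,0,0.065,-0.0004,0.0114,0,21],[0,0,0.065,-0.0004,0.0114,0,21],[0,0,0.065,-0.0004,0.0114,0,21],[0,0,0.065,-0.0004,0.0114,0,21],[0,0,0.065,-0.0004,0.0114,0,21],[0,0,0.065,-0.0004,0.0114,0,21],[0,0,0.065,-0.0004,0.0114,0,21],[0,0,0.065,-0.0004,0.0114,0,21],[0,0,0.065,-0.0004,0.0114,0,21]]';python3 -m jog '[[0,0,0.03,0,0.006,0,21],[0,0,0,0,0,0,21],[0,0,0,0,0,0,21],[0,0,0,0,0,0,21]]'; python3 g.py; python3 - <<'E'
from h import *
a=optics.get_image("top")["pixels"];b=optics.get_image("wrist")["pixels"]
cv2.imwrite("pics/f.png",np.hstack([a[60:300,120:450],b[::2,::2][:200].repeat(1,0) if 0 else cv2.resize(b,(384,240))])[:,:,::-1])
E
```

```text
time_s: 15.82
position: [0.6609, 0.176, 0.1042]
tool_rot: [[-0.149, 0.989, -0.002], [0.989, 0.149, 0.0], [0.0, -0.002, -1.0]]
ft_force: [-3.0, -0.0, 1.3]
grip_width: 0.018
gripper_force: 1.3
time_s: 16.32
position: [0.6666, 0.1768, 0.1042]
tool_rot: [[-0.121, 0.993, -0.001], [0.993, 0.121, -0.0], [-0.0, -0.001, -1.0]]
ft_force: [-2.9, -0.5, -0.4]
grip_width: 0.0177
gripper_force: 1.2
t 16.325 r 0.1753 gate~ 1.534 tool turned 1.53 F tool [-0.2 -2.9  0.4] gf 1.2 w 0.0177 z 0.1042
```

View pics/f.png

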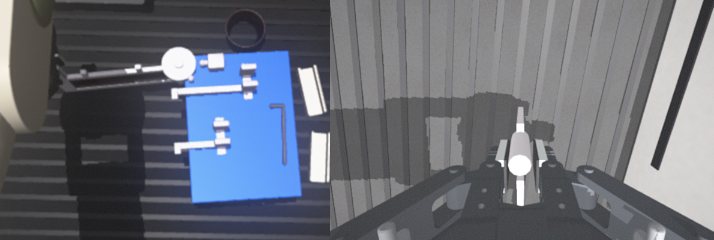

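The top view shows the gate standing out square from the hinge at (178,63), and both catches squeezed in, with tabs at (248,69)/(249,87) and (221,124)/(222,142). The wrist view shows the post at (519,160) between the pads, which carry about 3 N.

```bash
python3 -c "
from rig import job
print(job.close_job())"
```

```text
the job is handed in; nothing more can be done
None
```

I squeezed in both catches in order, swung the gate past its detent to about 1.53 rad, and handed the job in at about 16 s with the fingers still holding the gate at about 3 N; no verdict came back.

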